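# Feel along the sprung pins of a strap jig

### The arm

A 6-joint arm with a two-finger parallel gripper is mounted at the origin on the work surface. World frame = base frame: x ahead of the robot, y to its left, z up, the work surface at z = 0. Lengths are in m, angles in rad, forces in N, time in s.
With the tool pointing down it reaches from about 0.325 to 0.925 m from the base axis. Payload 3.1 kg.
Tool frame: the origin (TCP) lies midway between the tips of the shut fingers; the grasp point (between the pads) lies 19 mm behind it (env.pinch_z is the z of the grasp point in the tool frame, in m); z points along the fingers, y is the direction in which the jaws open and shut (so a half turn about z gives the same grasp; the last joint's range is limited). The gripper opens to 85 mm and grips with 20 to 120 N. Pads are 22 mm wide; open, the fingers measure 114 mm over their backs; the gripper's body (76 mm by 85 mm) begins 54 mm behind the grasp point. The pads swing forward as they close: fully open they stand 13 mm farther back than shut.
Start: joints at [-1.392, 0.217, 1.613, -0, 1.311, -0.112], TCP at [0.179, -0.599, 0.231] pointing down, gripper open.
Joint ranges: [-2.75, 2.75], [-0.78, 2.1], [0.31, 2.55], [-1.13, 4.27], [0.13, 2.63], [-2.58, 2.58]. Speed limits (rad/s): [2.79, 2.79, 3.14, 3.14, 3.14, 3.14].

### API

Orientations are given as a unit quaternion [w, x, y, z].
In Python, from cell import env gives the robot as it stands. Calls block until the motion is done:
- env.movep(position, orientation): joint-space move of the TCP to a pose.
- env.move_straight(position, rotation=None, max_speed=0.15, contact_N=None): straight line of the TCP; rotation=None keeps the orientation; max_speed is the mean speed in m/s. With contact_N (N) it stops when the force on the tool has changed by that much, and returns True; else False.
- env.movej(angles): joint-space move.
- env.move_gripper(opening): finger opening in m; the grip force is fixed at half the most; returns when the fingers have stopped.
- env.hold(seconds).
- env.inverse_kinematics(position, orientation): joint angles nearest the present ones, or None.
- env.get_image(name): name is "side" or "top"; returns (picture, depth): 384x512x3 uint8, red, green, blue; 384x512 float32, m along the optical axis (not along the pixel's ray), 0 where there is no reading.
- env.camera_params(name): a dict with "K" (3x3 intrinsics, pixels), "xyz" and "orientation" of the camera in the world. Camera axes: x right, y up, looking along -z (the intrinsics and any distortion apply to the point x, -y, -z); pixel columns grow to the right and rows downward; lengths in m; the calibration is good to about 2 mm. A picture is of the moment at which its call begins. camera_params takes no time and is no camera call.
A pose or a line that the arm cannot do raises env.IKError and nothing moves.
- env.hand_in(): hands the job in, once; it reports no verdict.
Readings, each from a call of its own:
- env.current_t(): time.
- env.current_joint_positions(): joint angles.
- env.current_joint_vel(): joint speeds.
- env.current_joint_efforts(): joint torques, N m.
- env.current_tcp_pos(): TCP position.
- env.current_ee_rot(): TCP orientation.
- env.current_contact_force(): force on the tool from outside, world axes, zero at the start.
- env.current_wrist_torque(): the same for the moment, N m.
- env.current_gripper_width(): finger opening in m.
Only numpy, scipy, OpenCV 4.12 (cv2) and the standard library are available. Lean on these libraries where they do the work, as an engineer would, in place of code of your own. Each camera call takes 0.05 s, during which the arm holds its last target. There are 200 camera calls.

### The job

Check the sprung pins of the strap jig and make it ready for a strap: with the fingertips, go along the curved row from the brass pin beside the blue dot to the red pin at the other end, pressing each pin lightly so that it dips, one at a time and in order, each springing back up before you go on. Finish on the red pin and stay there, still holding it about half-way down with the fingertips when the program ends. Press gently all the time, and do not pick up or shift any of the tools and small parts around it.

Things in the scene. Friction and masses are not known exactly. Their poses are not given: they have to be found in the camera images.
- jig: Fixed jig, any yaw: green board 300 x 200 x 8 mm, on it a dark steel plate 240 x 64 mm, its top 28 mm above the bench. Five round-topped pins, 16 mm in diameter, rise 16 mm from the plate in a curved row, about 50 mm apart; four are brass, the last red with a red ring. Origin: centre of the board's underside on the bench; x from the blue-dot end to the red-pin end, z up.
- start_dot (a point): Centre of the flat blue dot, 20 mm across, rimmed white, on the plate's top, 29 mm beside the first pin: the starting end of the row.
- pin1_top (a point): Top centre of the first pin, brass, beside the blue dot; 44 mm above the bench when the pin is up; it moves down with the pin. The flat of the round top is 8 mm across.
- pin1 (a joint): How far the first pin, brass, beside the blue dot is pressed down: 0 m up, 0.012 m at its stop. Its spring takes 1.4 N to start and 5.6 N at the stop, and returns the pin when let go; above 12 N on the jig is rough handling.
- pin2_top (a point): Top centre of the pin number 2 counted from the blue dot, brass; 44 mm above the bench when the pin is up; it moves down with the pin. The flat of the round top is 8 mm across.
- pin2 (a joint): How far the pin number 2 counted from the blue dot, brass is pressed down: 0 m up, 0.012 m at its stop. Its spring takes 1.4 N to start and 5.6 N at the stop, and returns the pin when let go; above 12 N on the jig is rough handling.
- pin3_top (a point): Top centre of the pin number 3 counted from the blue dot, brass; 44 mm above the bench when the pin is up; it moves down with the pin. The flat of the round top is 8 mm across.
- pin3 (a joint): How far the pin number 3 counted from the blue dot, brass is pressed down: 0 m up, 0.012 m at its stop. Its spring takes 1.4 N to start and 5.6 N at the stop, and returns the pin when let go; above 12 N on the jig is rough handling.
- pin4_top (a point): Top centre of the pin number 4 counted from the blue dot, brass; 44 mm above the bench when the pin is up; it moves down with the pin. The flat of the round top is 8 mm across.
- pin4 (a joint): How far the pin number 4 counted from the blue dot, brass is pressed down: 0 m up, 0.012 m at its stop. Its spring takes 1.4 N to start and 5.6 N at the stop, and returns the pin when let go; above 12 N on the jig is rough handling.
- pin5_top (a point): Top centre of the fifth and last pin, red; 44 mm above the bench when the pin is up; it moves down with the pin. The flat of the round top is 8 mm across.
- pin5 (a joint): How far the fifth and last pin, red is pressed down: 0 m up, 0.012 m at its stop. Its spring takes 1.4 N to start and 5.6 N at the stop, and returns the pin when let go; above 12 N on the jig is rough handling.
- slicker: Bystander, leave it alone: turned pale wood edge slicker, 32 mm across, 36 mm tall, standing loose on the green board. Origin: centre of its underside.
- rivet_tin: Bystander, leave it alone: small steel rivet tin, 40 mm across, 28 mm tall, loose on the green board. Origin: centre of its underside.
- anvil: Bystander, leave it alone: brass rivet anvil disc, 34 mm across, 14 mm tall, loose on the green board. Origin: centre of its underside.
- mallet: Bystander, leave it alone: mallet lying on the bench, 220 mm long, white head 48 mm across and 90 mm wide; origin 150 mm from the butt of the handle, head towards +x, on the underside.
- glue_jar: Bystander, leave it alone: amber glass glue jar with black lid, 64 mm across, 85 mm tall. Origin: centre of its underside.
- pliers: Bystander, leave it alone: pliers with red handles lying on the bench, 170 mm long, 18 mm tall, jaws towards +x. Origin: centre of its underside.
- tool_cup: Bystander, leave it alone: blue ceramic cup, empty, 76 mm across, 90 mm tall. Origin: centre of its underside.
- awl: Bystander, leave it alone: awl with wooden handle lying on the bench, 130 mm long, 27 mm thick, point towards +x. Origin: centre of its underside.

How it is judged:
By the outcome, as a careful person would: the job done as asked, in the order asked, and still so for the second after the job is handed in, while the arm keeps its last pose, push and grip.
It also fails if it takes over 43 s, if anything falls off the work surface, if the arm or the gripper's body presses on something with over 40 N, if the wrist force passes 120 N, or if a joint passes its speed limit or range.

## Working session

There is one attempt and no reset: what is moved stays moved. The work goes in short steps, each a Python script; the robot and the scene stay as the last script left them, time stands still between calls to the robot, and variables do not carry over. Pictures are saved under pics/ and viewed, about 8 in all and at most 12, crops included, and the job is handed in when it is done.

```bash
mkdir -p pics; ls; python3 - <<'E'
from cell import env
import cv2,numpy as np
for n in("top","side"):
    p,d=env.get_image(n); np.savez(f"pics/{n}0.npz",p=p,d=d)
    cv2.imwrite(f"pics/{n}0.png",p[:,:,::-1]); c=env.camera_params(n); print(n,c)
a=[np.load(f"pics/{n}0.npz")['p'] for n in("top","side")]
E
```

```text
pics
top {'K': array([[443.60453806,   0.        , 256.33962908],
       [  0.        , 443.60453806, 187.83504506],
       [  0.        ,   0.        ,   1.        ]]), 'xyz': array([0.48127874, 0.00176645, 1.24647501]), 'orientation': array([-0.70390875, -0.04349879,  0.0302291 ,  0.70831245])}
side {'K': array([[365.25052487,   0.        , 260.07509059],
       [  0.        , 365.25052487, 188.19410474],
       [  0.        ,   0.        ,   1.        ]]), 'xyz': array([0.12548815, 0.52053763, 0.83507487]), 'orientation': array([-0.34766998, -0.13844327,  0.33903924,  0.86314045])}
```

View pics/top0.png

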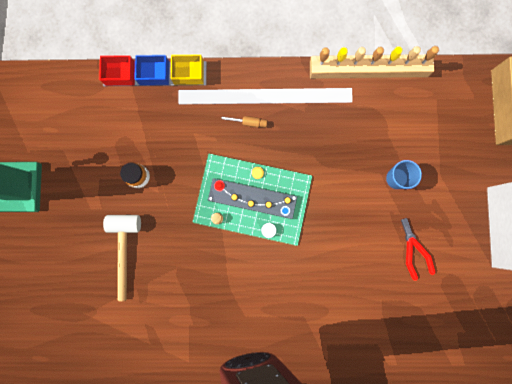

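View pics/side0.png

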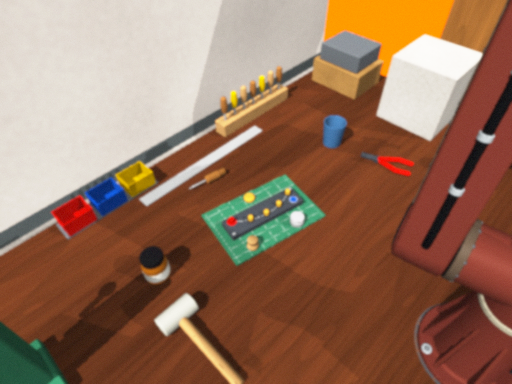

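The top view shows the jig at about (253,199), with the red pin at (219,186) and the blue dot at (285,211). The slicker, tin and anvil stand on the board. I'll enlarge both views.

```bash
python3 - <<'E'
import cv2,numpy as np
for n,(x,y,w,h) in {"top":(190,150,125,96),"side":(200,170,130,98)}.items():
    p=np.load(f"pics/{n}0.npz")['p'][y:y+h,x:x+w,::-1]
    q=cv2.resize(p,None,fx=6,fy=6,interpolation=cv2.INTER_CUBIC)
    for i in range(0,w,10): cv2.putText(q,str(x+i),(i*6,8),0,.3,(255,255,255)); cv2.line(q,(i*6+3,10),(i*6+3,15),(255,255,255))
    for i in range(0,h,10): cv2.putText(q,str(y+i),(0,i*6+6),0,.3,(255,255,255))
    cv2.imwrite(f"pics/{n}_c.png",q)
E
```

```text
(no output)
```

View pics/top_c.png

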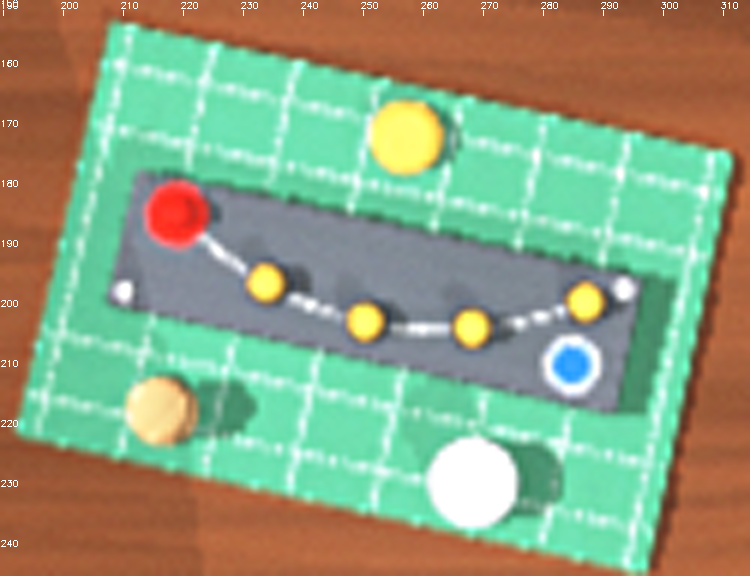

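View pics/side_c.png

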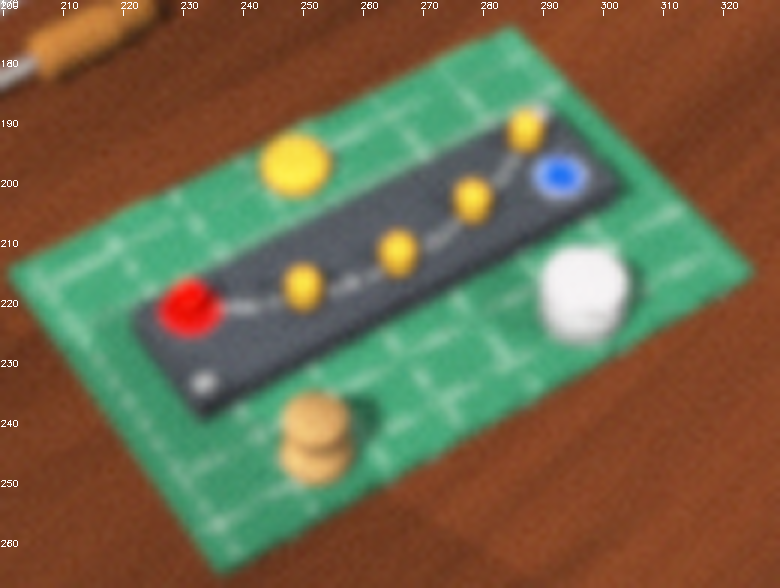

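Both crops show five pins in order. In the top crop they are at p1 (585,302), p2 (471,328), p3 (365,322), p4 (265,283) and red (177,212), with the dot at (572,365). The side crop agrees. Next I'll compute positions and cross-check the heights.

```bash
cat > h.py <<'E'
import numpy as np
from cell import env
from scipy.spatial.transform import Rotation as R
def ray(n,U,off):
    c=env.camera_params(n); u=(np.array(U)+.5)/6-.5+off; K=c['K']
    q=c['orientation']; d=np.array([(u[0]-K[0,2])/K[0,0],-(u[1]-K[1,2])/K[1,1],-1])
    return c['xyz'],R.from_quat(np.r_[q[1:],q[0]]).apply(d)
def hit(n,U,off,z):
    o,d=ray(n,U,off); return o+d*(z-o[2])/d[2]
T=(190,150);S=(200,170)
E
python3 - <<'E'
from h import *
top=[(585,302),(471,328),(365,322),(265,283),(178,212)]
side=[(526,122),(472,193),(398,246),(303,281),(189,303)]
P=np.array([hit("top",u,T,.041) for u in top]);Q=np.array([hit("side",u,S,.041) for u in side])
print(P.round(4),(Q-P)[:,:2].round(4),sep="\n")
print("pitch",np.linalg.norm(np.diff(P[:,:2],axis=0),axis=1))
dt=hit("top",(572,365),T,.028);ds=hit("side",(559,177),S,.028);print("dot",dt,ds-dt,"to p1",np.linalg.norm((dt-P[0])[:2]))
bc=np.array([hit("top",u,T,.008) for u in [(112,22),(732,155),(648,574),(16,434)]]);print("board",np.linalg.norm(np.diff(bc,axis=0),axis=1),bc.mean(0))
z=np.load("pics/top0.npz")['d'];c=env.camera_params("top")
for u in top: 
    v=((np.array(u)+.5)/6-.5+T).round().astype(int); print(v,z[v[1],v[0]],end=' ')
print(env.current_ee_rot(),env.current_contact_force(),env.current_t())
E
```

```text
[[ 0.5739 -0.0594  0.041 ]
 [ 0.5624 -0.0076  0.041 ]
 [ 0.5655  0.0404  0.041 ]
 [ 0.5836  0.0859  0.041 ]
 [ 0.6163  0.1257  0.041 ]]
[[ 0.0039 -0.0013]
 [ 0.0036 -0.0003]
 [ 0.0036 -0.    ]
 [ 0.0029  0.0001]
 [-0.0013  0.0056]]
pitch [0.05303949 0.04817439 0.04890802 0.05154216]
dot [ 0.5460592  -0.05377701  0.028     ] [3.40299525e-03 4.86212507e-05 0.00000000e+00] to p1 0.028414189880719816
board [0.29862353 0.19892685 0.30011137] [0.58070803 0.03640631 0.008     ]
[287 200] 1.2072712 [268 204] 1.2052017 [250 203] 1.2061657 [234 197] 1.2106616 [219 185] 1.2140297 [-1.09422516e-03  9.89446585e-01  1.44893947e-01 -4.93650015e-05] [-0.32936108  0.32917434 -0.23580654] 0.1
```

Heights, pitch (about 50 mm), dot distance (28.4 mm) and board size all agree. The two cameras differ by about 3.5 mm in x, so I'll use the mean. I'll press pin 1 now.

```bash
cat >> h.py <<'E'
PINS=np.array([[.5739,-.0594],[.5624,-.0076],[.5655,.0404],[.5836,.0859],[.6163,.1257]])+[.0017,0]
Q=env.current_ee_rot()
def fz(): return np.mean([(env.hold(.02),env.current_contact_force()[2])[1] for _ in range(6)])
def press(i,z=.0385,guard=5.,up=True):
    xy=PINS[i]
    env.move_straight([*xy,.058]); f0=fz()
    env.move_straight([*xy,.047],max_speed=.06)
    hit=env.move_straight([*xy,z],max_speed=.02,contact_N=guard)
    p=env.current_tcp_pos(); f=fz()
    print(i+1,"guard",hit,"tcp",p.round(4),"F",round(f-f0,2),"t",env.current_t())
    if up: env.move_straight([*xy,.058],max_speed=.06); print("  after",round(fz()-f0,2))
    return f-f0
E
python3 - <<'E'
from h import *
import cv2
env.move_gripper(0.0)
q=[0,.98945,.14490,0]; q=np.array(q)/np.linalg.norm(q)
env.movep([*PINS[0],.12],q); print(env.current_tcp_pos(),env.current_gripper_width(),env.current_t())
env.move_straight([*PINS[0],.058])
for n,s in(("side",(200,140,150,110)),):
    p,d=env.get_image(n); x,y,w,h=s
    cv2.imwrite("pics/hover1.png",cv2.resize(p[y:y+h,x:x+w,::-1],None,fx=5,fy=5,interpolation=cv2.INTER_CUBIC))
press(0)
E
```

```text
[ 0.57579389 -0.06036948  0.12027174] -0.00011455394167809333 3.275
1 guard False tcp [ 0.5761 -0.0595  0.039 ] F 2.98 t 5.25
  after -0.17
```

View pics/hover1.png

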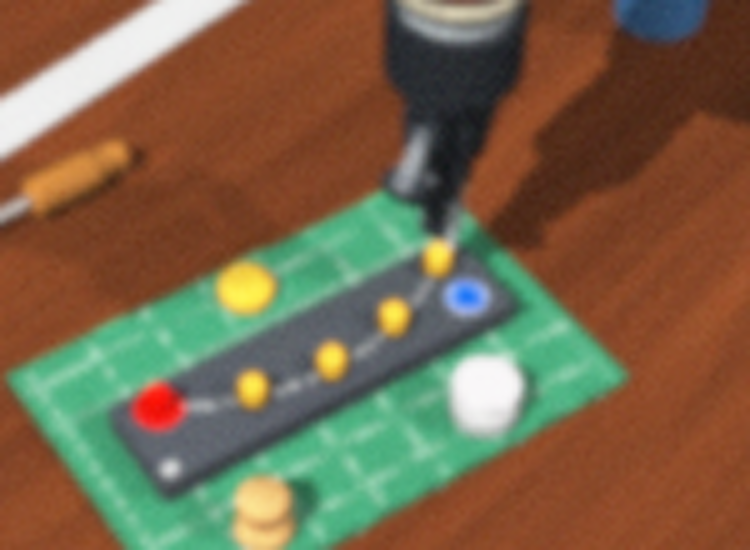

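The fingertips hover directly above pin 1 at (437,258). The press gave 2.98 N, about 4.5 mm of dip, and the force returned to zero afterwards. I'll continue along the row.

```bash
python3 - <<'E'
from h import *
import cv2
for i in (1,2,3): press(i)
press(4,z=.0375,up=False)
env.hold(.5); print(env.current_tcp_pos(),env.current_contact_force(),env.current_t())
p,d=env.get_image("side"); x,y,w,h=200,140,150,110
cv2.imwrite("pics/end.png",cv2.resize(p[y:y+h,x:x+w,::-1],None,fx=5,fy=5,interpolation=cv2.INTER_CUBIC))
E
```

```text
2 guard False tcp [ 0.5647 -0.0078  0.039 ] F 3.34 t 7.4333
  after 0.05
3 guard False tcp [0.5678 0.0403 0.039 ] F 2.81 t 9.5833
  after -0.34
4 guard False tcp [0.5859 0.0858 0.039 ] F 2.81 t 11.7417
  after 0.11
5 guard False tcp [0.6186 0.1257 0.038 ] F 3.51 t 13.9667
[0.61858279 0.12571472 0.03779811] [2.35307263 0.07824055 3.36461369] 14.4667
```

View pics/end.png

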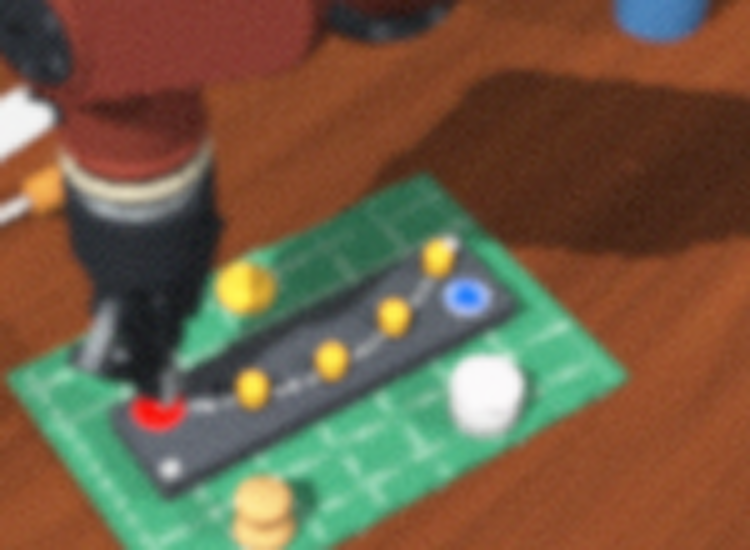

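The fingertips are on the red pin at (157,405). It reads 3.5 N, about 6 mm down, the brass pins are up and nothing around has moved.

```bash
python3 -c "
from cell import env
print(env.current_tcp_pos(),env.current_contact_force()); env.hand_in()"
```

```text
[0.61859081 0.12570186 0.03779803] [ 1.78055592 -0.40837712  3.21868511]
the job is handed in; nothing more can be done
```

I pressed pins 1 to 4 in order with the shut fingertips, and the job is handed in with the arm still holding the red pin about half-way down.

- **Brass pins:** presses read 2.98, 3.34, 2.81 and 2.81 N, which is about 4 to 5.5 mm of dip. After each one I lifted clear, and the force came back to about zero. The last picture shows all four up.
- **Red pin:** the press read 3.5 N with the fingertips at z = 37.8 mm, about 6 mm of its 12 mm travel. The last reading before handing in was 3.2 N vertically, not corrected for the sensor's zero offset.
- **Handling:** all the presses I measured stayed under 4 N, against the 12 N limit. In the last picture the tools and parts in view have not moved.
- **Disagreements:** the two cameras differed by about 3.5 mm in x, so I used the mean. A sideways reading of about 2 N remained on the red pin at the end; I did not look into it. It is probably friction or sensor offset.

The robot clock read about 14.5 s after the final press, against the 43 s limit.

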